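Hardness probe held square on a tilted test coupon

ROBOT

A 6-joint arm with a two-finger parallel gripper is mounted at the origin on the work surface. World frame = base frame: x ahead of the robot, y to its left, z up, the work surface at z = 0. Lengths are in mm, angles in rad, forces in N, time in s.
With the tool pointing down it reaches from about 275 to 750 mm from the base axis. Payload 10.2 kg.
Tool frame: the origin (TCP) lies midway between the tips of the shut fingers; the grasp point (between the pads) lies 19 mm behind it; z points along the fingers, y is the line along which they close (so a half turn about z gives the same grasp; the last joint's range is limited). The gripper opens to 85 mm and grips with 20 to 120 N. Pads are 22 mm wide; open, the fingers measure 114 mm over their backs; the gripper's body (76 mm by 85 mm) begins 54 mm behind the grasp point. The pads swing forward as they close: fully open they stand 13 mm farther back than shut.
Start: joints at [1.126, 0.313, 1.498, -0, 1.331, -0.223], TCP at [115.505, 512.142, 231.294] pointing down, gripper open.
Joint ranges: [-2.94, 2.94], [-0.97, 2.17], [0.19, 2.56], [-1.23, 4.37], [0.02, 3.11], [-2.88, 2.88]. Speed limits (rad/s): [2.39, 2.39, 3.01, 3.14, 3.14, 3.14].

INTERFACE

Orientations are given as a unit quaternion [w, x, y, z].
In Python, from rig import ctrl gives the robot as it stands.
- The arm moves only by the tool arm_command, never from a script. Its argument "increments" is a list of rows, each an object with "dr": the turn, a rotation vector about the tool's x, y, z in units of pi/4 rad (1.0 is pi/4 rad), a list of three; "offset": the shift along the tool's x, y, z in units of 120 mm (1.0 is 120 mm), a list of three; "hand": the opening, from -1 (shut) to 1 (fully open). A call has 1 to 8 rows; each row shifts and turns the commanded pose from where the row before left it, along the tool's axes as they then stand; what a row does not reach is not made up. A row lasts 1/10 s, in which the tool goes at most 50 mm and 8.59 degrees, less where a joint would pass 70% of its speed; a pose out of reach is approached as far as the arm can. A call with a number of a shift or a turn outside -1 to 1 is refused whole. A call with a gripper value outside its range is refused whole. The fingers move at their own pace and stop on an object; "grip_force" is the grip in N (left out, the last holds). Time passes only in rows, so rows that do not move let the fingers close. It gives the time, the measured TCP pose, the force, the opening and the grip force at its end, in the units of the state.
- ctrl.sense(): the state, without advancing time (a new reading comes with each control period).
- ctrl.capture(name): name is "side" or "top"; returns the picture (384x512x3 uint8, red, green, blue); there is no depth.
- ctrl.camera_info(name): a dict with "K" (3x3 intrinsics, pixels), "R" (3x3) and "t" (3): a world point X has camera coordinates R X + t. Camera axes: x right, y down, z forward; pixel columns grow to the right and rows downward; lengths in mm; the calibration is good to about 2 mm. A picture is of the moment at which its call begins. camera_info takes no time and is no camera call.
- ctrl.finish_job(): hands the job in; it is judged then, once.
The state is a dict: "time_s": time; "joints": joint angles; "dq": joint speeds; "tau": joint torques, N m; "eef_pos": TCP position; "ee_rot": TCP orientation; "force": force on the tool from outside, world axes, zero at the start; "wrist_torque": the same for the moment, N m; "grip_width": opening from 0.0 (shut) to 1.0 (fully open); "grip_force": force on a finger pad.
Only numpy, scipy, OpenCV 4.12 (cv2) and the standard library are available. Lean on these libraries where they do the work, as an engineer would, in place of code of your own. Each camera call takes 0.05 s, during which the arm holds its last target. There are 200 camera calls.

TASK

The hinged hold-down frame of the tilted test fixture stands open: lower it gently by its tab until it rests on its stops. Then lift the spring-tipped hardness probe out of its stand and hold its tip on the centre of the ringed cross on the steel coupon, through the frame's window, square to the tilted face and with a light push of about 5 N (spring about half in, never hard). Finish while still holding the probe there in the gripper; leave the other things on the bench where they are.

Things in the scene. Friction and masses are not known exactly. Their poses are not given: they have to be found in the camera images.
- fixture: Fixed test fixture: dark steel base 190 x 130 x 12 mm, above it an aluminium table tilted 0.26 rad (15 deg), low edge on its -x side (the robot's side at yaw 0), high edge about 85 mm up. Origin: centre of the underside on the bench; z up, x towards the hinge. It stands left or right of the robot's middle, turned up to 0.35 rad.
- coupon: Steel test plate 110 x 80 x 10 mm, bolted on the tilted table (part of the fixture; it does not move). Origin: centre of its upper face; its z axis is the outward normal of that face (tilted 0.26 rad from vertical towards the fixture's -x), x runs up the slope, y is level.
- spot (a point): Centre of the marked spot on the coupon's upper face: an 18 mm black ring with a cross in it, 12 mm down the slope and 10 mm to +y of the coupon's centre. It is well inside the window of the lowered frame. Axes as the coupon's.
- frame (a joint): Hinge of the grey hold-down frame, rad: 0 = lowered on two stop studs (rigid stop), parallel to the tilted face; grows as raised; starts at 0.8 to 1.25. Friction holds it where left (2.3 N at the tab; frame 0.3 kg). Frame 120 mm wide, 8 thick, free edge 161 mm from the axis; window 99 x 70 mm (34 to 133 mm from the axis); lowered, its upper side is 10 mm above the coupon's face.
- frame_hinge (a point): Point on the hinge axis, midway across the frame. The axis is level, along the fixture's y, at the fixture's high (+x) end, 98 mm above the bench. With the frame at value q, the tab's grip point lies from here 199 mm along (-cos(q-0.26), 0, sin(q-0.26)) in the fixture's axes.
- frame_tab (a point): Grip point on the tab at the middle of the frame's free edge. Tab: flat bar in the frame's plane, 24 mm wide (along the fixture's y), 8 thick, 57 mm out from the free edge; this point is 38 mm out, 199 mm from the hinge axis, 46 mm above the bench when lowered. Pinched across its width it turns between the fingers. Axes: y along the hinge, -x out along the tab, z out of the upper side.
- stand: Fixed grey plastic block 74 x 74 x 60 mm with a 30 mm upright through hole in its middle, in which the probe stands. Origin: centre of its underside. It stands on the other side from the fixture.
- probe: Loose probe, 0.15 kg, 130 mm long, upright in the stand, tip down, 12 mm above the bench. Origin at the tip's end (spring out), z along its axis to the top. Along z: steel plunger 8 mm across (0-14 mm), nose widening to 26 mm across (14-48), flange 38 mm across (48-56) that rests on the stand's top, round black grip 26 mm across (56-130): hold it there.
- probe_tip (a point): End of the probe's rounded plunger tip (moves with the plunger). Axes as the probe's.
- plunger (a joint): How far the sprung tip is pushed into the probe, m: 0 = out, 0.010 = fully in (hard stop). Tip force is about 1.8 N + 0.6 N per mm: 5 N at about 5.3 mm.
- weight: Loose brass lab weight, 38 mm across, 56 mm high, between fixture and stand. Origin: centre of its underside. To be left alone.
- jar: Loose white jar, 48 mm across, 55 mm high, between fixture and stand, farther from the robot than the weight. Origin: centre of its underside. To be left alone.
- bottle: Loose amber glass bottle, 68 mm across, 170 mm high, at the left of the bench. Origin: centre of its underside. To be left alone.
- beaker: Loose glass beaker, 72 mm across, 95 mm high, at the left of the bench. Origin: centre of its underside. To be left alone.
Not all that is in view belongs to the job. Of the things that look like the probe, the smaller one is meant. What is shaped like the stand but yellow is not meant.

How it is judged (in metres and radians):
On the way, in this order (a step that is already met when the one before it is completed fails the run):
1. the frame is lowered onto its stops, the probe still in its stand (value of joint frame below 0.03 rad and distance of probe from where it was at the start of the episode below 0.03 m), for 0.2 s.
2. the probe is lifted clear out of its stand (z of probe_tip in the frame of stand above 0.065 m), for 0.1 s.
At the end, for the whole second after the job is handed in: Frame on its stops (below 0.03 rad); probe gripped and still (below 0.02 m/s), tip within 5 mm of the spot, axis within 0.12 rad of the face's normal, pushing on the coupon with 2.5 to 7.6 N, spring in by less than 9.5 mm; all kept through the last second (value of joint frame below 0.03 rad and distance between probe_tip and spot below 0.005 m and angle between the z axis of probe and the z axis of coupon, either way round below 0.12 rad and contact force between probe and coupon between 2.5 and 7.6 N and value of joint plunger below 0.0095 m and contact force between the fingers and probe above 2 N and linear speed of probe below 0.02 m/s); the arm keeps its last pose, push and grip.
It fails at once if the frame is slammed down (faster than 1 rad/s close to its stops) (value of joint frame below 0.25 rad and velocity of joint frame below -1 rad/s).
It fails at once if the probe is pressed hard on the coupon (over 15 N) (contact force between probe and coupon above 15 N).
It fails at once if a bystander (weight, jar, bottle or beaker) is shifted more than 30 mm (distance of any of weight, jar, bottle, beaker from where it was at the start of the episode above 0.03 m).
It also fails if it takes over 64 s, if anything falls off the work surface, if the arm or the gripper's body presses on something with over 40 N, if the wrist force passes 120 N, or if a joint passes its speed limit or range.

## Working session

There is one attempt and no reset: what is moved stays moved. The work goes in short steps, Python scripts to look and compute and a tool call to move; the robot and the scene stay as the last step left them, time stands still between calls to the robot, and variables do not carry over. Pictures are saved under pics/ and viewed, at most 10 in all, crops included, and the job is handed in when it is done.

Besides the shell and the picture viewer there is one more tool, called as a command line: name --argument value ..., lists and objects as JSON in quotes. arm_command: Moves the arm, as the interface text tells. Shifts and turns lie within -1 to 1; 1 stands for 120 mm of shift or pi/4 rad of turn. Its arguments: {"type":"object","properties":{"increments":{"type":"array"},"grip_force":{"type":"number"}},"required":["increments"]}

```bash
mkdir -p pics; ls
python3 - <<'E'
from rig import ctrl
import cv2,numpy as np
for n in("side","top"):
    im=ctrl.capture(n); cv2.imwrite(f"pics/{n}0.png",im[:,:,::-1])
    c=ctrl.camera_info(n); R=np.array(c["R"]);t=np.array(c["t"]); print(n,np.round(c["K"],1).tolist(),np.round(R,3).tolist(),np.round(-R.T@t))
s=ctrl.sense(); print(s)
E
```

```text
pics
side [[488.8, 0.0, 253.5], [0.0, 488.8, 191.3], [0.0, 0.0, 1.0]] [[0.937, -0.349, -0.003], [-0.261, -0.695, -0.67], [0.232, 0.629, -0.742]] [ 273. -641.  930.]
top [[388.2, 0.0, 254.2], [0.0, 388.2, 190.7], [0.0, 0.0, 1.0]] [[-0.021, -1.0, -0.005], [-0.997, 0.021, -0.076], [0.076, 0.004, -0.997]] [ 486.   75. 1051.]
{'time_s': 0.1, 'joints': array([ 1.12562531e+00,  3.13440880e-01,  1.49833487e+00, -8.53275321e-06,
        1.33101121e+00, -2.23371319e-01]), 'dq': array([-0.0004024 , -0.00281491, -0.00340465, -0.0003424 ,  0.00102501,
       -0.00021132]), 'tau': array([ 1.92924563e-03, -4.12899506e+01, -2.60142320e+01, -1.74367883e-04,
        3.09306350e-03, -1.43320773e-05]), 'eef_pos': array([115.39377658, 511.93399725, 230.77821746]), 'ee_rot': array([-1.92000629e-04,  1.10671635e-01,  9.93856847e-01, -5.65461491e-04]), 'force': array([ 0.10014798,  0.31468283, -0.29187474]), 'wrist_torque': array([0.03316321, 0.01342305, 0.00787887]), 'grip_force': 0.0, 'grip_width': 1.0000937781860906}
```

View pics/side0.png

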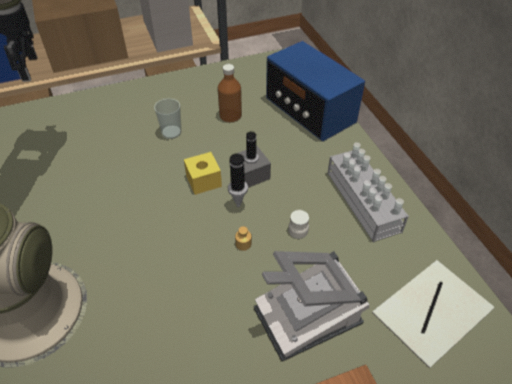

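View pics/top0.png

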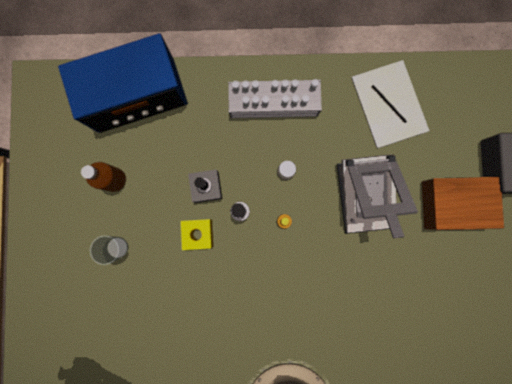

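The side view shows the raised frame on the fixture at about (312,300). Two things look like the probe: the one in the grey block at (252,150), and a larger one standing free at (238,180). In the top view the yellow block is at (196,235), the grey stand at (205,186), the free probe-like thing at (240,211) and the fixture at (372,195). The smaller one, in the grey stand, fits the description. I'll confirm that in an enlarged crop.

Run:
```python
import cv2,numpy as np
s=cv2.imread("pics/side0.png");t=cv2.imread("pics/top0.png")
f=lambda im,x,y,w,h:cv2.resize(im[y:y+h,x:x+w],(400,300),interpolation=cv2.INTER_CUBIC)
a=np.hstack([f(s,180,125,100,75),f(t,170,160,100,75)])
b=np.hstack([f(s,250,245,133,100),f(t,325,150,120,90)])
cv2.imwrite("pics/c0.png",np.vstack([a,b]))
```

```text
(no output)
```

View pics/c0.png

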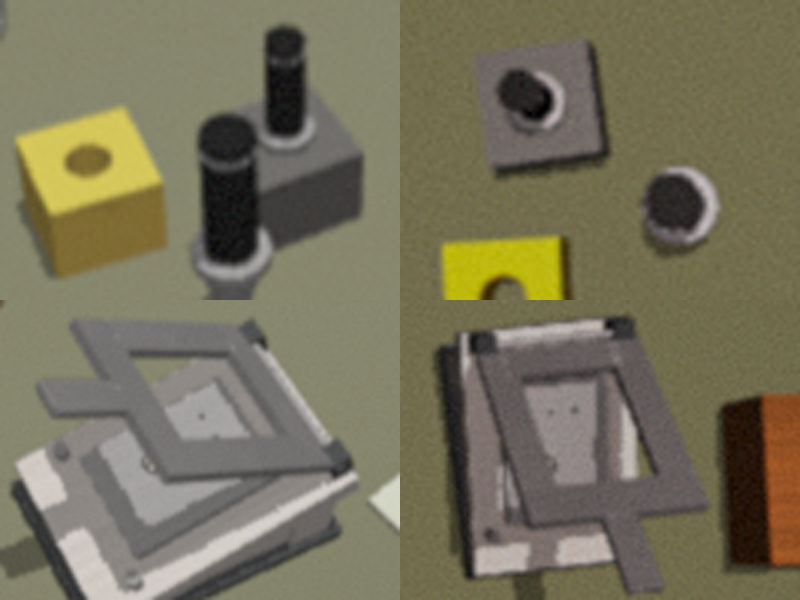

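The crop confirms it: the smaller probe stands in the grey block with its top at side (251,134) / top (199,182). The free one is larger. Next I'll triangulate the frame, hinge and probe points.

```bash
cat > h.py <<'E'
import numpy as np
from rig import ctrl
from scipy.spatial.transform import Rotation as Ro
def cam(n):
    c=ctrl.camera_info(n); return [np.array(c[k],float) for k in("K","R","t")]
def ray(n,p):
    K,R,t=cam(n); d=R.T@np.linalg.solve(K,[p[0],p[1],1]); return -R.T@t,d/np.linalg.norm(d)
def plane(n,p,z):
    o,d=ray(n,p); return o+d*(z-o[2])/d[2]
def tri(ps,pt):
    a,b=ray("side",ps),ray("top",pt)
    s=np.linalg.lstsq(np.c_[a[1],-b[1]],b[0]-a[0],rcond=None)[0]
    P,Q=a[0]+s[0]*a[1],b[0]+s[1]*b[1]
    return (P+Q)/2,np.linalg.norm(P-Q)
def proj(n,X):
    K,R,t=cam(n); u=K@(R@np.asarray(X,float)+t); return u[:2]/u[2]
def tool():
    s=ctrl.sense(); q=s["ee_rot"]; return s,Ro.from_quat([q[1],q[2],q[3],q[0]])
E
python3 - <<'E'
from h import *
S=lambda x,y:(250+x/3-.3,245+(y-300)/3-.3)
T=lambda x,y:(325+(x-400)/3.333-.3,150+(y-300)/3.333-.3)
pts={"tip+":((38,383),(626,592)),"tip-":((52,415),(663,585)),"free+":((73,322),(530,525)),"free-":((166,477),(706,505)),
 "win+":((130,352),(537,490)),"win-":((182,437),(655,480))}
P={}
for k,(a,b) in pts.items(): P[k],e=tri(S(*a),T(*b)); print(k,P[k].round(),round(e,1))
for k in("tip","free"): print(k,np.linalg.norm(P[k+"+"]-P[k+"-"]))
tip=(P["tip+"]+P["tip-"])/2; fr=(P["free+"]+P["free-"])/2
print("tip",tip,"free",fr,np.linalg.norm(tip-fr))
yv=P["free+"]-P["free-"]; yaw=np.arctan2(-yv[0],yv[1]); print("yaw",yaw)
d=tip-fr; ex=np.array([np.cos(yaw),np.sin(yaw),0])
print("elev",np.arctan2(d[2],-d@ex))
print("probe top",tri((251.0,134.2),(199,182.3)))
u=lambda x,y:(170+(x-400)/4-.4,160+y/4-.4)
for c in [(475,57),(588,43),(603,152),(495,170)]: print("stand",plane("top",u(*c),60).round())
for n,c in {"hinge+":(483,332),"hinge-":(620,318)}.items(): print(n,plane("top",T(*c),105).round())
E
```

```text
tip+ [ 445. -216.  214.] 1.8
tip- [ 447. -239.  215.] 2.7
free+ [ 489. -164.  184.] 1.0
free- [ 499. -282.  184.] 0.7
win+ [ 517. -179.  157.] 10.2
win- [ 519. -254.  172.] 5.2
tip 23.20149720909666
free 118.02752529767933
tip [ 445.69570417 -227.09730021  214.52604605] free [ 493.62337087 -222.90850285  184.15342855] 56.895545981339566
yaw 0.08592382388277937
elev 0.5631252672180853
probe top (array([579.57258497, 208.28684045, 138.17698495]), np.float64(2.1843728996824763))
stand [609. 247.  60.]
stand [616. 174.  60.]
stand [546. 166.  60.]
stand [536. 235.  60.]
hinge+ [ 631. -157.  105.]
hinge- [ 639. -258.  105.]
```

Measurements agree with the given sizes: tab width 23 (24), frame width 118 (120), tab length 57 (57), stand centre (577,205). The hinge is at (629,-211,98) with yaw ≈0.086 and q≈0.80. The tab grip point is at (459,-226,200). I'll go above the tab first.

arm_command --increments '[{"dr":[0,0,-0.13],"offset":[0,0,-0.11],"hand":1},{"dr":[0,0,-0.13],"offset":[0,0,-0.11],"hand":1},{"dr":[0,0,-0.132],"offset":[0,0,-0.11],"hand":1},{"dr":[0,0,0],"offset":[-0.117,-0.318,0],"hand":1},{"dr":[0,0,0],"offset":[-0.117,-0.318,0],"hand":1},{"dr":[0,0,0],"offset":[-0.117,-0.318,0],"hand":1},{"dr":[0,0,0],"offset":[-0.117,-0.318,0],"hand":1},{"dr":[0,0,0],"offset":[-0.117,-0.318,0],"hand":1}]'

```text
time_s: 0.9
eef_pos: [202.0, 326.5, 270.7]
ee_rot: [-0.0, -0.043, 0.999, -0.0]
force: [2.3, -0.9, -0.2]
grip_width: 1.004
grip_force: 0.0
```

arm_command --increments '[{"dr":[0,0,0],"offset":[-0.117,-0.318,0],"hand":1},{"dr":[0,0,0],"offset":[-0.117,-0.318,0],"hand":1},{"dr":[0,0,0],"offset":[-0.117,-0.318,0],"hand":1},{"dr":[0,0,0],"offset":[-0.117,-0.318,0],"hand":1},{"dr":[0,0,0],"offset":[-0.117,-0.318,0],"hand":1},{"dr":[0,0,0],"offset":[-0.117,-0.318,0],"hand":1},{"dr":[0,0,0],"offset":[-0.117,-0.318,0],"hand":1},{"dr":[0,0,0],"offset":[-0.117,-0.318,0],"hand":1}]'

```text
time_s: 1.7
eef_pos: [340.2, 31.9, 270.9]
ee_rot: [0.0, -0.043, 0.999, 0.0]
force: [0.5, 0.9, -0.4]
grip_width: 1.003
grip_force: 0.0
```

arm_command --increments '[{"dr":[0,0,0],"offset":[-0.117,-0.318,0],"hand":1},{"dr":[0,0,0],"offset":[-0.117,-0.318,0],"hand":1},{"dr":[0,0,0],"offset":[-0.117,-0.318,0],"hand":1},{"dr":[0,0,0],"offset":[-0.117,-0.318,0],"hand":1},{"dr":[0,0,0],"offset":[0,0,0],"hand":1},{"dr":[0,0,0],"offset":[0,0,0],"hand":1}]'

```text
time_s: 2.3
eef_pos: [408.9, -113.9, 270.4]
ee_rot: [-0.001, -0.042, 0.999, 0.0]
force: [-0.2, -0.4, 0.6]
grip_width: 1.003
grip_force: 0.0
```

arm_command --increments '[{"dr":[0,0,0],"offset":[-0.085,-0.2415,0],"hand":1},{"dr":[0,0,0],"offset":[-0.085,-0.2415,0],"hand":1},{"dr":[0,0,0],"offset":[-0.085,-0.2415,0],"hand":1},{"dr":[0,0,0],"offset":[-0.085,-0.2415,0],"hand":1},{"dr":[0,0,0],"offset":[0,0,0.25],"hand":1},{"dr":[0,0,0],"offset":[0,0,0.25],"hand":1},{"dr":[0,0,0],"offset":[0,0,0.246],"hand":1},{"dr":[0,0,0],"offset":[0,0,0],"hand":1}]'

```text
time_s: 3.1
eef_pos: [458.3, -223.5, 178.5]
ee_rot: [-0.003, -0.044, 0.999, 0.002]
force: [0.6, -0.3, 0.8]
grip_width: 0.997
grip_force: 0.0
```

Run:
```python
import cv2
from h import *
s=ctrl.capture("side")[:,:,::-1];t=ctrl.capture("top")[:,:,::-1]
f=lambda im,x,y,w,h:cv2.resize(im[y:y+h,x:x+w],(400,300),interpolation=cv2.INTER_CUBIC)
cv2.imwrite("pics/c1.png",np.hstack([f(s,230,210,133,100),f(t,325,150,120,90)]))
S,_=tool(); print(S["eef_pos"],S["force"],proj("side",S["eef_pos"]),proj("top",S["eef_pos"]))
```

```text
[ 459.95004736 -225.02928193  182.46611661] [0.62462531 0.75303048 0.50874224] [271.670381   284.06699636] [391.53018981 229.33625095]
```

View pics/c1.png

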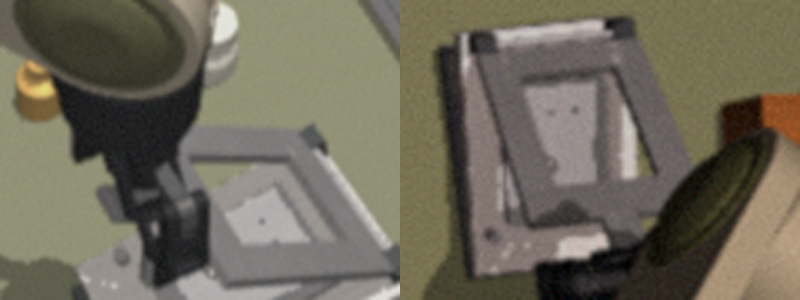

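The fingers straddle the tab: side crop (150,215), the tab's end showing at (110,205). I'll close gently.

arm_command --increments '[{"dr":[0,0,0],"offset":[0,0,0],"hand":-1},{"dr":[0,0,0],"offset":[0,0,0],"hand":-1},{"dr":[0,0,0],"offset":[0,0,0],"hand":-1},{"dr":[0,0,0],"offset":[0,0,0],"hand":-1},{"dr":[0,0,0],"offset":[0,0,0],"hand":-1},{"dr":[0,0,0],"offset":[0,0,0],"hand":-1},{"dr":[0,0,0],"offset":[0,0,0],"hand":-1},{"dr":[0,0,0],"offset":[0,0,0],"hand":-1}]' --grip_force 30

```text
time_s: 4.0
eef_pos: [459.8, -226.6, 181.9]
ee_rot: [0.0, -0.043, 0.999, -0.001]
force: [0.2, -5.0, 1.4]
grip_width: 0.274
grip_force: 34.0
```

Run:
```python
from h import *
S,R=tool(); print(S["eef_pos"],S["force"],S["wrist_torque"],S["grip_width"],S["grip_force"]); print(R.as_matrix().round(3))
th=np.linspace(.54,-.26,17); p=199*np.c_[-np.cos(th),np.sin(th)]
print((np.diff(p,axis=0)/120*[-1,-1]).round(3).tolist())
```

```text
[ 459.80734914 -226.63388697  181.88659519] [ 0.2397773  -4.99435628  1.35138793] [-0.66921889  0.03078214 -0.00653325] 0.2739471734015325 34.02141094207764
[[-0.996 -0.086  0.001]
 [-0.086  0.996 -0.002]
 [-0.001 -0.002 -1.   ]]
[[0.041, 0.072], [0.037, 0.074], [0.033, 0.076], [0.03, 0.077], [0.026, 0.079], [0.022, 0.08], [0.018, 0.081], [0.014, 0.082], [0.01, 0.082], [0.005, 0.083], [0.001, 0.083], [-0.003, 0.083], [-0.007, 0.083], [-0.011, 0.082], [-0.015, 0.081], [-0.019, 0.081]]
```

Gripped, width ≈23.3 mm. Next, the first half of the arc.

arm_command --increments '[{"dr":[0,0,0],"offset":[0.041,0,0.072],"hand":-1},{"dr":[0,0,0],"offset":[0.037,0,0.074],"hand":-1},{"dr":[0,0,0],"offset":[0.033,0,0.076],"hand":-1},{"dr":[0,0,0],"offset":[0.03,0,0.077],"hand":-1},{"dr":[0,0,0],"offset":[0.026,0,0.079],"hand":-1},{"dr":[0,0,0],"offset":[0.022,0,0.08],"hand":-1},{"dr":[0,0,0],"offset":[0.018,0,0.081],"hand":-1},{"dr":[0,0,0],"offset":[0.014,0,0.082],"hand":-1}]'

```text
time_s: 4.8
eef_pos: [433.0, -228.9, 107.0]
ee_rot: [0.0, -0.043, 0.999, -0.001]
force: [-2.7, -4.2, 3.1]
grip_width: 0.278
grip_force: 31.2
```

Forces are low. Second half, easing up near the stop.

arm_command --increments '[{"dr":[0,0,0],"offset":[0.01,0,0.082],"hand":-1},{"dr":[0,0,0],"offset":[0.005,0,0.083],"hand":-1},{"dr":[0,0,0],"offset":[0.001,0,0.083],"hand":-1},{"dr":[0,0,0],"offset":[-0.003,0,0.083],"hand":-1},{"dr":[0,0,0],"offset":[-0.007,0,0.083],"hand":-1},{"dr":[0,0,0],"offset":[-0.011,0,0.082],"hand":-1},{"dr":[0,0,0],"offset":[-0.008,0,0.04],"hand":-1},{"dr":[0,0,0],"offset":[0,0,0],"hand":-1}]'

```text
time_s: 5.6
eef_pos: [434.6, -228.8, 42.1]
ee_rot: [-0.0, -0.043, 0.999, -0.001]
force: [-3.4, -6.9, -2.9]
grip_width: 0.272
grip_force: 30.8
```

arm_command --increments '[{"dr":[0,0,0],"offset":[-0.004,0,0.02],"hand":-1},{"dr":[0,0,0],"offset":[-0.004,0,0.02],"hand":-1},{"dr":[0,0,0],"offset":[-0.004,0,0.02],"hand":-1},{"dr":[0,0,0],"offset":[0,0,0],"hand":-1}]'

```text
time_s: 6.0
eef_pos: [436.1, -228.7, 35.2]
ee_rot: [-0.0, -0.043, 0.999, -0.001]
force: [-3.4, -6.5, -3.1]
grip_width: 0.273
grip_force: 31.0
```

arm_command --increments '[{"dr":[0,0,0],"offset":[-0.004,0,0.017],"hand":-1},{"dr":[0,0,0],"offset":[-0.004,0,0.017],"hand":-1},{"dr":[0,0,0],"offset":[-0.004,0,0.017],"hand":-1},{"dr":[0,0,0],"offset":[0,0,0],"hand":-1}]'

```text
time_s: 6.4
eef_pos: [437.6, -228.5, 29.2]
ee_rot: [0.0, -0.043, 0.999, -0.001]
force: [-3.8, -6.7, -2.9]
grip_width: 0.274
grip_force: 31.2
```

arm_command --increments '[{"dr":[0,0,0],"offset":[-0.003,0,0.012],"hand":-1},{"dr":[0,0,0],"offset":[0,0,0],"hand":-1}]'

```text
time_s: 6.6
eef_pos: [437.9, -228.5, 27.8]
ee_rot: [0.0, -0.043, 0.999, -0.001]
force: [-3.9, -6.0, -1.8]
grip_width: 0.277
grip_force: 31.3
```

arm_command --increments '[{"dr":[0,0,0],"offset":[-0.003,0,0.012],"hand":-1},{"dr":[0,0,0],"offset":[0,0,0],"hand":-1}]'

```text
time_s: 6.8
eef_pos: [438.3, -228.5, 26.4]
ee_rot: [0.0, -0.043, 0.999, -0.001]
force: [-3.5, -6.0, -1.2]
grip_width: 0.274
grip_force: 31.4
```

arm_command --increments '[{"dr":[0,0,0],"offset":[-0.003,0,0.012],"hand":-1},{"dr":[0,0,0],"offset":[0,0,0],"hand":-1}]'

```text
time_s: 7.0
eef_pos: [438.7, -228.4, 25.0]
ee_rot: [0.0, -0.043, 0.999, -0.001]
force: [-2.5, -6.3, -1.2]
grip_width: 0.276
grip_force: 31.5
```

arm_command --increments '[{"dr":[0,0,0],"offset":[-0.003,0,0.012],"hand":-1},{"dr":[0,0,0],"offset":[0,0,0],"hand":-1}]'

```text
time_s: 7.2
eef_pos: [439.1, -228.4, 23.6]
ee_rot: [0.0, -0.043, 0.999, -0.001]
force: [-3.6, -6.2, -0.8]
grip_width: 0.278
grip_force: 31.5
```

arm_command --increments '[{"dr":[0,0,0],"offset":[-0.003,0,0.012],"hand":-1},{"dr":[0,0,0],"offset":[0,0,0],"hand":-1}]'

```text
time_s: 7.4
eef_pos: [439.5, -228.4, 22.2]
ee_rot: [0.0, -0.043, 0.999, -0.001]
force: [-2.5, -6.7, -1.5]
grip_width: 0.277
grip_force: 31.6
```

arm_command --increments '[{"dr":[0,0,0],"offset":[-0.003,0,0.012],"hand":-1},{"dr":[0,0,0],"offset":[0,0,0],"hand":-1}]'

```text
time_s: 7.6
eef_pos: [439.8, -228.4, 21.2]
ee_rot: [0.0, -0.043, 0.999, -0.001]
force: [-5.8, -5.4, 6.4]
grip_width: 0.273
grip_force: 32.4
```

arm_command --increments '[{"dr":[0,0,0],"offset":[-0.003,0,0.012],"hand":-1},{"dr":[0,0,0],"offset":[0,0,0],"hand":-1}]'

```text
time_s: 7.8
eef_pos: [440.0, -228.4, 20.9]
ee_rot: [-0.0, -0.043, 0.999, -0.001]
force: [-11.8, -1.4, 22.2]
grip_width: 0.275
grip_force: 34.0
```

Run:
```python
import cv2
from h import *
s=ctrl.capture("side")[:,:,::-1];t=ctrl.capture("top")[:,:,::-1]
f=lambda im,x,y,w,h:cv2.resize(im[y:y+h,x:x+w],(400,300),interpolation=cv2.INTER_CUBIC)
cv2.imwrite("pics/c2.png",np.hstack([f(s,240,250,133,100),f(t,325,150,120,90)]))
```

```text
(no output)
```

View pics/c2.png

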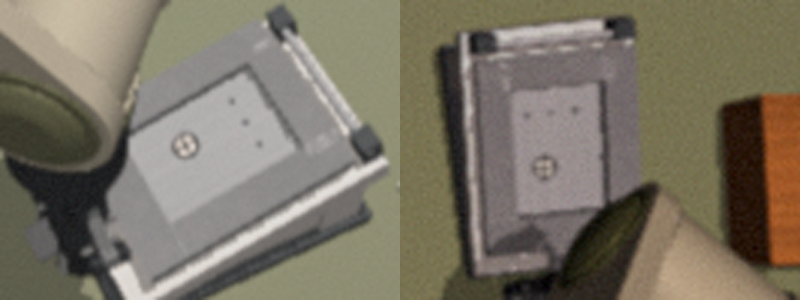

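The frame is on its stops: the up-force jumped to 22 N, and the picture shows it parallel with the spot visible at side (302,298) / top (368,200). I'll relieve the push, release and rise.

arm_command --increments '[{"dr":[0,0,0],"offset":[0,0,-0.012],"hand":-1},{"dr":[0,0,0],"offset":[0,0,0],"hand":0.2},{"dr":[0,0,0],"offset":[0,0,0],"hand":0.2},{"dr":[0,0,0],"offset":[0,0,0],"hand":0.2},{"dr":[0,0,0],"offset":[0,0,0],"hand":0.2},{"dr":[0,0,0],"offset":[0,0,-0.1],"hand":0.2},{"dr":[0,0,0],"offset":[0,0,-0.25],"hand":0.2},{"dr":[0,0,0],"offset":[0,0,-0.4],"hand":0.2}]'

```text
time_s: 8.7
eef_pos: [439.2, -226.5, 110.7]
ee_rot: [-0.002, -0.043, 0.999, 0.002]
force: [0.1, -0.3, 0.5]
grip_width: 0.599
grip_force: 0.0
```

Run:
```python
from h import *
import cv2
s=ctrl.capture("side");t=ctrl.capture("top")
f=lambda im,x,y,w,h:cv2.resize(im[y:y+h,x:x+w,::-1],(400,300),interpolation=cv2.INTER_CUBIC)
cv2.imwrite("pics/c3.png",np.vstack([np.hstack([f(s,240,250,133,100),f(t,325,150,120,90)]),np.hstack([f(s,290,288,24,18),f(t,356,191,24,18)])]))
def ring(im,c,w):
    g=cv2.cvtColor(im,cv2.COLOR_RGB2GRAY).astype(float); x,y=c; p=g[y-w:y+w+1,x-w:x+w+1]
    d=np.clip(np.median(p)-12-p,0,None); yy,xx=np.mgrid[y-w:y+w+1,x-w:x+w+1]; return (d*xx).sum()/d.sum(),(d*yy).sum()/d.sum()
a=ring(s,(302,298),7); b=ring(t,(367,200),5); print(a,b)
print(tri(a,b), tri((301.7,298.3),(367.6,200.1)))
S,R=tool(); print(S["eef_pos"],S["force"])
```

```text
(np.float64(301.46409989594173), np.float64(298.47450572320497)) (np.float64(368.12373737373736), np.float64(199.54040404040404))
(array([ 532.97209951, -210.34994043,   63.51397209]), np.float64(0.01949585675490567)) (array([ 532.67587868, -209.5440317 ,   62.82286196]), np.float64(2.229622462955767))
[ 442.4873983  -229.03428975  116.53619531] [ 0.30784711 -0.15460335 -0.43383559]
```

View pics/c3.png

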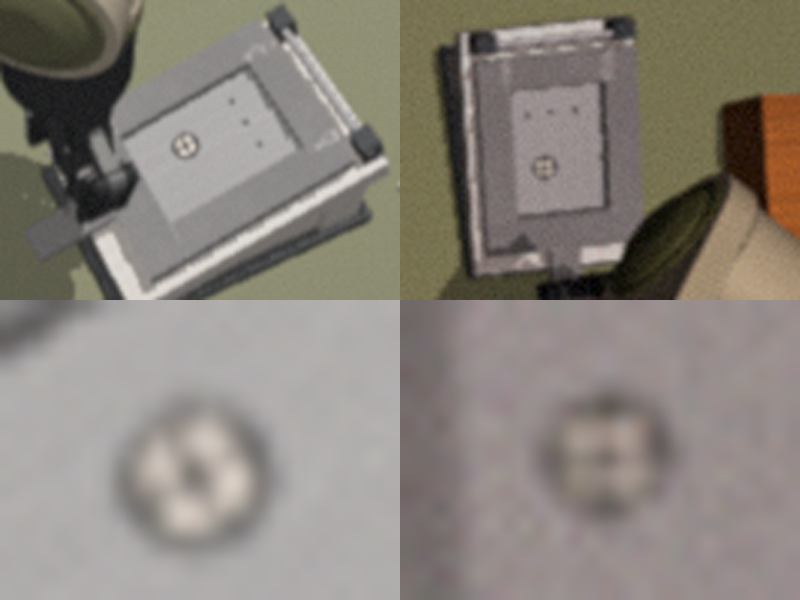

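The frame is down and still on its stops after release. The spot triangulates to about (532.8,-210,63.5), about 9.5 mm to +y of the hinge midline as specified. Next, above the probe at (578.5,207).

arm_command --increments '[{"dr":[0,0,0],"offset":[0,0,-0.33],"hand":1},{"dr":[0,0,0],"offset":[0,0,-0.33],"hand":1},{"dr":[0,0,0],"offset":[0,0,-0.33],"hand":1},{"dr":[0,0,0],"offset":[-0.12,0.2935,0],"hand":1},{"dr":[0,0,0],"offset":[-0.12,0.2935,0],"hand":1},{"dr":[0,0,0],"offset":[-0.12,0.2935,0],"hand":1},{"dr":[0,0,0],"offset":[-0.12,0.2935,0],"hand":1},{"dr":[0,0,0],"offset":[-0.12,0.2935,0],"hand":1}]'

```text
time_s: 9.6
eef_pos: [496.9, -44.0, 229.7]
ee_rot: [0.0, -0.043, 0.999, -0.0]
force: [0.7, -0.6, 0.3]
grip_width: 1.002
grip_force: 0.0
```

arm_command --increments '[{"dr":[0,0,0],"offset":[-0.12,0.2935,0],"hand":1},{"dr":[0,0,0],"offset":[-0.12,0.2935,0],"hand":1},{"dr":[0,0,0],"offset":[-0.12,0.2935,0],"hand":1},{"dr":[0,0,0],"offset":[-0.12,0.2935,0],"hand":1},{"dr":[0,0,0],"offset":[-0.12,0.2935,0],"hand":1},{"dr":[0,0,0],"offset":[-0.12,0.2935,0],"hand":1},{"dr":[0,0,0],"offset":[-0.12,0.2935,0],"hand":1},{"dr":[0,0,0],"offset":[0,0,0],"hand":1}]'

```text
time_s: 10.4
eef_pos: [576.0, 212.3, 228.9]
ee_rot: [-0.0, -0.045, 0.999, 0.0]
force: [0.1, -0.4, -0.3]
grip_width: 1.001
grip_force: 0.0
```

Run:
```python
from h import *
ctrl.capture("top")
S,R=tool(); print(S["eef_pos"],S["joints"]); d=R.inv().apply(np.array([578.5,207,98])-S["eef_pos"]); print(d,d/120,R.as_matrix().round(3))
```

```text
[575.77063891 210.29929862 228.99442107] [ 1.59299725e-01  5.12407331e-01  1.21245235e+00  1.56212798e-05
  1.41732036e+00 -1.50048280e+00]
[ -2.50226176  -3.52540497 130.993066  ] [-0.02085218 -0.02937837  1.09160888] [[-0.996 -0.089 -0.001]
 [-0.089  0.996 -0.   ]
 [ 0.001 -0.    -1.   ]]
```

arm_command --increments '[{"dr":[0,0,0],"offset":[-0.021,-0.029,0.1],"hand":1},{"dr":[0,0,0],"offset":[0,0,0.2],"hand":1},{"dr":[0,0,0],"offset":[0,0,0.2],"hand":1},{"dr":[0,0,0],"offset":[0,0,0.2],"hand":1},{"dr":[0,0,0],"offset":[0,0,0.2],"hand":1},{"dr":[0,0,0],"offset":[0,0,0.19],"hand":1},{"dr":[0,0,0],"offset":[0,0,0],"hand":1}]'

```text
time_s: 11.15
eef_pos: [577.1, 203.6, 95.2]
ee_rot: [-0.003, -0.042, 0.999, -0.0]
force: [-0.1, -0.4, 0.2]
grip_width: 0.998
grip_force: 0.0
```

arm_command --increments '[{"dr":[0,0,0],"offset":[0,0,0],"hand":-1},{"dr":[0,0,0],"offset":[0,0,0],"hand":-1},{"dr":[0,0,0],"offset":[0,0,0],"hand":-1},{"dr":[0,0,0],"offset":[0,0,0],"hand":-1},{"dr":[0,0,0],"offset":[0,0,0],"hand":-1},{"dr":[0,0,0],"offset":[0,0,0],"hand":-1},{"dr":[0,0,0],"offset":[0,0,0],"hand":-1},{"dr":[0,0,0],"offset":[0,0,0],"hand":-1}]' --grip_force 50

```text
time_s: 11.95
eef_pos: [579.2, 205.5, 99.3]
ee_rot: [0.001, -0.043, 0.999, 0.0]
force: [-1.9, -0.0, 6.0]
grip_width: 0.292
grip_force: 48.7
```

Gripped, width ≈25 mm for the 26 mm handle. Lifting straight up.

arm_command --increments '[{"dr":[0,0,0],"offset":[0,0,-0.1],"hand":-1},{"dr":[0,0,0],"offset":[0,0,-0.2],"hand":-1},{"dr":[0,0,0],"offset":[0,0,-0.25],"hand":-1},{"dr":[0,0,0],"offset":[0,0,-0.25],"hand":-1},{"dr":[0,0,0],"offset":[0,0,-0.25],"hand":-1},{"dr":[0,0,0],"offset":[0,0,-0.25],"hand":-1},{"dr":[0,0,0],"offset":[0,0,-0.25],"hand":-1},{"dr":[0,0,0],"offset":[0,0,-0.15],"hand":-1}]'

```text
time_s: 12.75
eef_pos: [578.8, 205.4, 305.4]
ee_rot: [0.001, -0.043, 0.999, 0.0]
force: [0.8, -0.6, -2.2]
grip_width: 0.29
grip_force: 49.2
```

Run:
```python
from h import *
import cv2
s=ctrl.capture("side");t=ctrl.capture("top")
S,R=tool(); p=S["eef_pos"]; print(p,S["force"],S["grip_width"],R.as_matrix().round(3))
f=lambda im,x,y,w,h:cv2.resize(im[y:y+h,x:x+w,::-1],(400,300),interpolation=cv2.INTER_CUBIC)
q=proj("side",p-[0,0,86]); print(q,proj("side",p))
x,y=int(q[0])-50,int(q[1])-50
print(x,y); cv2.imwrite("pics/c4.png",np.hstack([f(s,x,y,100,75),f(t,160,150,120,90)]))
```

```text
[579.26981231 205.46112531 305.40197044] [-0.10353184 -0.12266501 -2.16416528] 0.2896016159039821 [[-0.996 -0.086  0.005]
 [-0.086  0.996  0.001]
 [-0.005  0.    -1.   ]]
[250.58392361 108.46147075] [250.2834472   77.11331968]
200 58
```

View pics/c4.png

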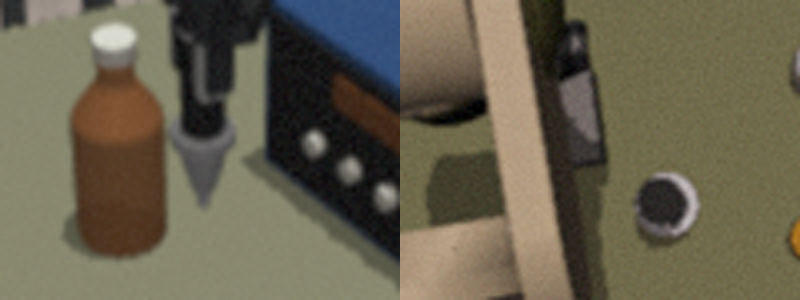

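The probe is held straight, with its tip at side (251,110), about 88 mm below the TCP. Carrying it above the fixture.

arm_command --increments '[{"dr":[0,0,0],"offset":[0.05,-0.14,0],"hand":-1},{"dr":[0,0,0],"offset":[0.1,-0.285,0.006],"hand":-1},{"dr":[0,0,0],"offset":[0.1,-0.285,0.006],"hand":-1},{"dr":[0,0,0],"offset":[0.1,-0.285,0.006],"hand":-1},{"dr":[0,0,0],"offset":[0.1,-0.285,0.006],"hand":-1},{"dr":[0,0,0],"offset":[0.1,-0.285,0.006],"hand":-1},{"dr":[0,0,0],"offset":[0.1,-0.285,0.006],"hand":-1},{"dr":[0,0,0],"offset":[0.1,-0.285,0.006],"hand":-1}]'

```text
time_s: 13.65
eef_pos: [510.1, -58.8, 296.2]
ee_rot: [-0.001, -0.043, 0.999, 0.0]
force: [0.9, 0.3, -1.4]
grip_width: 0.285
grip_force: 49.2
```

arm_command --increments '[{"dr":[0,0,0],"offset":[0.1,-0.285,0.006],"hand":-1},{"dr":[0,0,0],"offset":[0.1,-0.285,0.006],"hand":-1},{"dr":[0,0,0],"offset":[0.1,-0.285,0.006],"hand":-1},{"dr":[0,0,0],"offset":[0.1,-0.285,0.006],"hand":-1},{"dr":[0,0,0],"offset":[0.05,-0.14,0],"hand":-1},{"dr":[0,-0.1655,0],"offset":[0,0,0],"hand":-1},{"dr":[0,-0.1655,0],"offset":[0,0,0],"hand":-1},{"dr":[0,0,0],"offset":[0,0,0],"hand":-1}]'

```text
time_s: 14.45
eef_pos: [468.7, -215.1, 293.2]
ee_rot: [0.129, -0.041, 0.991, 0.007]
force: [0.0, 0.1, -2.2]
grip_width: 0.292
grip_force: 49.5
```

```bash
cat > goal.py <<'E'
from h import *
spot=np.array([532.8,-210,64.5]); yaw=.086
ex=np.array([np.cos(yaw),np.sin(yaw),0]); n=-np.sin(.26)*ex+np.cos(.26)*np.array([0,0,1]); ey=np.array([-np.sin(yaw),np.cos(yaw),0])
Rg=Ro.from_matrix(np.c_[np.cross(ey,-n),ey,-n])
def go(d,off=(0,0,0)):
    S,R=tool(); g=spot+np.array(off)+(87.5+d)*n
    print("pos",S["eef_pos"].round(1),"F",S["force"].round(2),"Fn",round(S["force"]@n,2),"t",S["time_s"],"goal",g.round(1))
    print("offset",(R.inv().apply(g-S["eef_pos"])/120).round(4),"dr",((R.inv()*Rg).as_rotvec()/(np.pi/4)).round(4))
E
python3 - <<'E'
from goal import *
ctrl.capture("top"); ctrl.capture("top"); go(15)
E
```

```text
pos [ 470.  -215.3  294.2] F [-0.63  0.28 -1.4 ] Fn -1.2 t 14.55 goal [ 506.5 -212.3  163.6]
offset [-0.019  -0.0015  1.1304] dr [ 0.0007 -0.0043 -0.0011]
```

arm_command --increments '[{"dr":[0,-0.004,0],"offset":[-0.019,0,0.1],"hand":-1},{"dr":[0,0,0],"offset":[0,0,0.22],"hand":-1},{"dr":[0,0,0],"offset":[0,0,0.22],"hand":-1},{"dr":[0,0,0],"offset":[0,0,0.22],"hand":-1},{"dr":[0,0,0],"offset":[0,0,0.22],"hand":-1},{"dr":[0,0,0],"offset":[0,0,0.15],"hand":-1},{"dr":[0,0,0],"offset":[0,0,0],"hand":-1},{"dr":[0,0,0],"offset":[0,0,0],"hand":-1}]'

```text
time_s: 15.35
eef_pos: [508.3, -211.7, 164.0]
ee_rot: [0.13, -0.043, 0.99, 0.006]
force: [0.2, 0.2, -1.6]
grip_width: 0.293
grip_force: 49.5
```

Run:
```python
from goal import *
import cv2
s=ctrl.capture("side");t=ctrl.capture("top"); go(0)
S,R=tool(); tip=S["eef_pos"]-87.5*n; print("tip",tip,proj("side",tip),proj("top",tip),"spot",proj("side",spot),proj("top",spot))
f=lambda im,x,y,w,h:cv2.resize(im[y:y+h,x:x+w,::-1],(400,300),interpolation=cv2.INTER_CUBIC)
cv2.imwrite("pics/c5.png",np.vstack([np.hstack([f(s,240,250,133,100),f(t,325,150,120,90)]),np.hstack([f(s,277,270,48,36),f(t,344,182,48,36)])]))
```

```text
pos [ 508.4 -212.2  165.1] F [ 0.26  0.58 -0.99] Fn -1.04 t 15.45 goal [ 510.4 -211.9  149.1]
offset [0.0186 0.0008 0.1337] dr [-0.0011  0.0048  0.0012]
tip [ 530.78914532 -210.24953199   80.57239564] [301.0372458  294.37694585] [370.08255297 200.05048253] spot [301.3522812  298.10362527] [368.09921312 199.59373629]
```

View pics/c5.png

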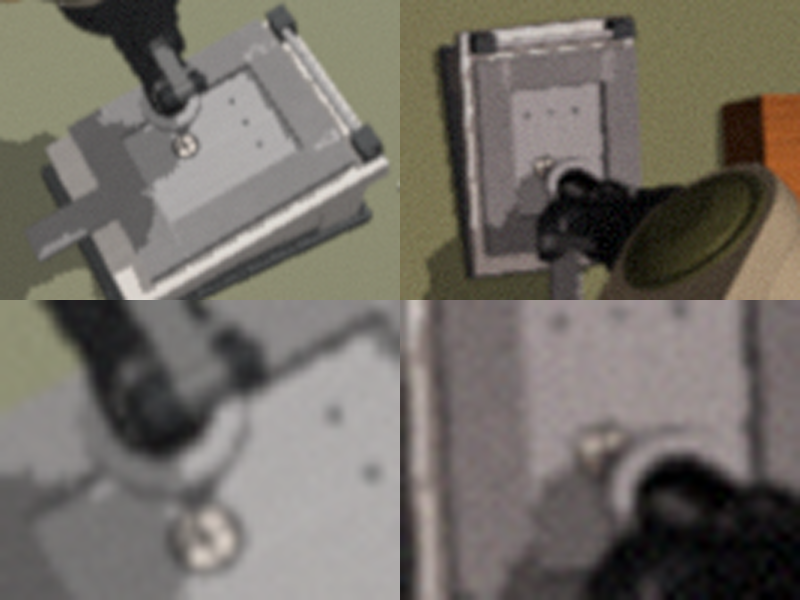

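Run:
```python
from goal import *
S,R=tool(); tip=S["eef_pos"]-87.5*n; x=R.apply([1,0,0]);y=R.apply([0,1,0])
a=np.linspace(0,2*np.pi,73)
for name,(ox,oy,s) in {"top":(344,182,8.333),"side":(277,270,8.333)}.items():
    for h in(48,56):
        P=np.array([proj(name,tip+h*n+19*(np.cos(b)*x+np.sin(b)*y)) for b in a]); z=(P+.5-[ox,oy])*s+[400*(name=="top"),300]
        print(name,h,"min",z.min(0).round(),"max",z.max(0).round())
```

```text
top 48 min [608. 424.] max [741. 554.]
top 56 min [617. 429.] max [751. 560.]
side 48 min [ 88. 346.] max [254. 502.]
side 56 min [ 82. 331.] max [249. 487.]
```

The tip and flange sit where predicted in both views, within about 1 mm. Approaching.

arm_command --increments '[{"dr":[0,0.004,0],"offset":[0.018,0,0.03],"hand":-1},{"dr":[0,0,0],"offset":[0,0,0.03],"hand":-1},{"dr":[0,0,0],"offset":[0,0,0.025],"hand":-1},{"dr":[0,0,0],"offset":[0,0,0],"hand":-1},{"dr":[0,0,0],"offset":[0,0,0],"hand":-1}]'

```text
time_s: 15.95
eef_pos: [508.4, -212.1, 153.9]
ee_rot: [0.129, -0.043, 0.991, 0.006]
force: [-0.3, 0.5, -1.8]
grip_width: 0.288
grip_force: 49.5
```

Run:
```python
from goal import *
go(0)
```

```text
pos [ 508.4 -212.1  153.9] F [-0.28  0.48 -1.76] Fn -1.64 t 15.95 goal [ 510.4 -211.9  149.1]
offset [-0.0053 -0.0003  0.0431] dr [ 0.     -0.0001  0.0001]
```

arm_command --increments '[{"dr":[0,0,0],"offset":[0,0,0.017],"hand":-1},{"dr":[0,0,0],"offset":[0,0,0],"hand":-1}]'

```text
time_s: 16.15
eef_pos: [508.9, -211.9, 151.7]
ee_rot: [0.129, -0.043, 0.991, 0.006]
force: [-0.5, 0.5, -1.9]
grip_width: 0.293
grip_force: 49.5
```

arm_command --increments '[{"dr":[0,0,0],"offset":[0,0,0.017],"hand":-1},{"dr":[0,0,0],"offset":[0,0,0],"hand":-1}]'

```text
time_s: 16.35
eef_pos: [509.6, -212.0, 150.0]
ee_rot: [0.13, -0.043, 0.991, 0.005]
force: [-0.9, 0.2, 0.6]
grip_width: 0.292
grip_force: 49.5
```

Run:
```python
from goal import *
go(0)
```

```text
pos [ 509.6 -212.   150. ] F [-0.89  0.16  0.56] Fn 0.77 t 16.35 goal [ 510.4 -211.9  149.1]
offset [-0.0045  0.0002  0.009 ] dr [-0.0003  0.0003  0.0001]
```

Contact: the normal force rose by about 2.4 N. About 4 mm more to go.

arm_command --increments '[{"dr":[0,0,0],"offset":[0,0,0.01],"hand":-1},{"dr":[0,0,0],"offset":[0,0,0.01],"hand":-1},{"dr":[0,0,0],"offset":[0,0,0],"hand":-1},{"dr":[0,0,0],"offset":[0,0,0],"hand":-1}]'

```text
time_s: 16.75
eef_pos: [510.2, -212.0, 147.8]
ee_rot: [0.13, -0.043, 0.991, 0.005]
force: [-0.8, 0.0, 1.3]
grip_width: 0.292
grip_force: 49.5
```

Run:
```python
from goal import *
go(-4)
```

```text
pos [ 510.2 -212.   147.8] F [-0.75  0.04  1.32] Fn 1.47 t 16.75 goal [ 511.4 -211.8  145.2]
offset [-0.0043  0.      0.0234] dr [-0.0003  0.0003  0.0002]
```

arm_command --increments '[{"dr":[0,0,0],"offset":[0,0,0.009],"hand":-1},{"dr":[0,0,0],"offset":[0,0,0.007],"hand":-1},{"dr":[0,0,0],"offset":[0,0,0],"hand":-1},{"dr":[0,0,0],"offset":[0,0,0],"hand":-1},{"dr":[0,0,0],"offset":[0,0,0],"hand":-1}]'

```text
time_s: 17.25
eef_pos: [510.6, -211.9, 145.9]
ee_rot: [0.13, -0.043, 0.991, 0.005]
force: [-0.2, 0.4, 2.7]
grip_width: 0.287
grip_force: 49.6
```

Run:
```python
from goal import *
import cv2
F=[]
for i in range(4):
    im=ctrl.capture("side" if i%2 else "top"); cv2.imwrite(f"pics/e{i}.png",im[:,:,::-1]); F.append(ctrl.sense()["force"]@n)
print(np.round(F,2)); go(-4)
f=lambda im,x,y,w,h:cv2.resize(im[y:y+h,x:x+w],(400,300),interpolation=cv2.INTER_CUBIC)
s=cv2.imread("pics/e3.png");t=cv2.imread("pics/e2.png")
cv2.imwrite("pics/c6.png",np.vstack([np.hstack([f(s,240,250,133,100),f(t,325,150,120,90)]),np.hstack([f(s,277,270,48,36),f(t,344,182,48,36)])]))
```

```text
[2.8  3.12 3.48 3.66]
pos [ 510.6 -211.9  145.8] F [-1.71 -0.05  3.33] Fn 3.66 t 17.45 goal [ 511.4 -211.8  145.2]
offset [-0.005  -0.0001  0.0067] dr [-0.0002  0.0001  0.0001]
```

View pics/c6.png

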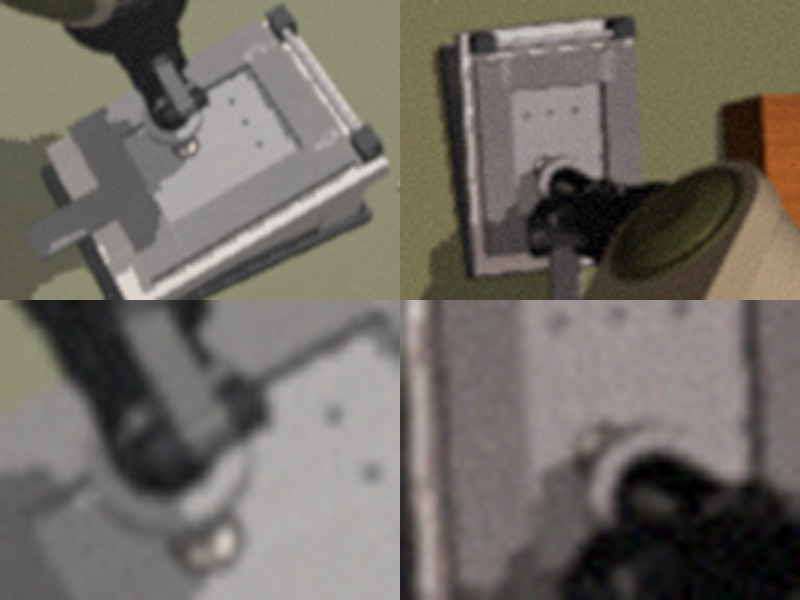

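The frame is on its stops and the tip is at the ring's centre: side zoom (208,538), where the spot projects. The push is about 4.8 N once the probe's weight is allowed for. Handing in.

```bash
python3 -c "
from rig import ctrl
print(ctrl.finish_job())"
```

```text
the job is handed in; nothing more can be done
None
```

I handed the job in at about 17.5 s, but the hand-in gave no verdict back: the frame is on its stops, and the gripped probe's tip is on the ringed cross, square to the tilted face, pushing about 4.8 N (spring about 5 mm in).

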